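# Raise the slicer's feed pusher and hold it

### The arm

A 6-joint arm with a two-finger parallel gripper is mounted at the origin on the work surface. World frame = base frame: x ahead of the robot, y to its left, z up, the work surface at z = 0. Lengths are in mm, angles in rad, forces in N, time in s.
With the tool pointing down it reaches from about 400 to 825 mm from the base axis. Payload 7 kg.
Tool frame: the origin (TCP) lies on the centre line of the jaws, within the pads' length; the fingertips stand 14 mm ahead of it and the grasp point (between the pads) lies 5 mm behind it; x points along the fingers, y is the direction in which the jaws open and shut, and the axes are right-handed (so a half turn about x gives the same grasp; the last joint's range is limited). The gripper opens to 88 mm and grips with 3 to 60 N. Pads are 19 mm wide; open, the fingers measure 130 mm over their backs; the gripper's body (78 mm by 193 mm) begins 47 mm behind the grasp point.
Start: joints at [-0.898, 0.359, 0.012, 0, -1.224, -0.288], TCP at [253.35, -625.627, 240.561] pointing down, gripper open.
Joint ranges: [-3.07, 3.07], [-1.43, 2.12], [-1.02, 1.25], [-3.03, 1.67], [-3.05, -0], [-3.03, 3.03]. Speed limits (rad/s): [2.39, 2.39, 3.01, 3.14, 3.14, 3.14].

### API

Orientations are given as a unit quaternion [w, x, y, z].
In Python, from rig import readout, viewer, r gives the robot as it stands.
- The arm moves only by the shell command python3 -m crank 'ROWS' [FORCE]. ROWS is JSON, a list of rows, each an object with "offset": the shift along the tool's x, y, z in units of 25 mm (1.0 is 25 mm), a list of three; "dr": the turn, a rotation vector about the tool's x, y, z in units of 5 degrees (1.0 is 5 degrees), a list of three; "claw": the finger opening in mm, from 0 to 87.6. In form: [{"offset": [x, y, z], "dr": [wx, wy, wz], "claw": claw}, ...]. A call has 1 to 20 rows; each row shifts and turns the commanded pose from where the row before left it, along the tool's axes as they then stand; what a row does not reach is not made up. A row lasts 1/12 s, in which the tool goes at most 41.7 mm and 7.16 degrees, less where a joint would pass 70% of its speed; a pose out of reach is approached as far as the arm can. A call is refused whole if a number of a shift passes 1 or a number of a turn 1, either way. A call with a gripper value outside its range is refused whole. The fingers move at their own pace and stop on an object; FORCE is the grip in N (left out, the last holds). Time passes only in rows, so rows that do not move let the fingers close. It gives the time, the measured TCP pose, the force and the opening at its end, in the units of the state.
- readout.read_state(): the state, without advancing time (a new reading comes with each control period).
- viewer.read_camera(name): name is "scene" or "top" or "wrist"; returns a dict with "img" (420x560x3 uint8, blue, green, red), "fx", "fy", "cx", "cy" (pixels), "xyz" and "orientation" of the camera in the world; the wrist camera has in their place "mount" (4x4, takes a point from camera to tool coordinates, whose origin is the TCP and whose axes are the tool frame's). Camera axes: x right, y up, looking along -z (the intrinsics and any distortion apply to the point x, -y, -z); pixel columns grow to the right and rows downward; lengths in mm; the calibration is good to about 2 mm. The wrist camera is an equidistant fisheye: a pixel r from the principal point sees the ray r / f radians off the axis. A picture is of the moment at which its call begins: read the wrist's pose just before it. There is no depth.
- r.finish_job(): hands the job in, once; it reports no verdict.
The state is a dict: "time_s": time; "joint_pos": joint angles; "dq": joint speeds; "tau": joint torques, N m; "tcp_pos": TCP position; "tcp_rot": TCP orientation; "wrist_force": force on the tool from outside, world axes, zero at the start; "ft_torque": the same for the moment, N m; "width": finger opening in mm.
Only numpy, scipy, OpenCV 4.12 (cv2) and the standard library are available. Lean on these libraries where they do the work, as an engineer would, in place of code of your own. Each camera call takes 0.05 s, during which the arm holds its last target. There are 200 camera calls.

### The job

Get the vegetable slicer ready for the next carrot: first press the orange tail of the catch lever right down, so that its nose swings up off the pusher's flange while the pusher still sits home. Then take the pusher by its black grip and draw it straight up along the leaning feed tube, without forcing it sideways, until the orange band on its shaft has just come fully out of the tube's mouth, and finish while holding it there: do not pull it right out, let go, or push the things around the slicer about.

Things in the scene. Friction and masses are not known exactly. Their poses are not given: they have to be found in the camera images.
- feed_tube: Fixed grey square tube, 54 mm wide, 140 mm long, leaning 0.30 rad from vertical towards the slicer's front (robot side). Origin: centre of the open upper mouth, 200 mm above the table. z points up along the bore, out of the mouth; y is level, towards the catch lever's side; x points away from the front. Round bore 37.6 mm. A loading window in the +x wall lies 62 to 115 mm below the mouth.
- slicer: White vegetable slicer, fixed; base 240 x 220 mm; its place differs each time and it is turned up to 0.5 rad either way (its front, -x, faces the robot). Origin on the table right below the centre of the feed tube's mouth. Its drum, motor and catch tray all lie lower than 110 mm.
- pusher: Loose white pusher, 0.12 to 0.26 kg. Origin: on its axis, underside of flange; z up its axis (both as feed_tube's when home; yaw means nothing). Shaft below: 36 mm across, 130 long. Flange 48 mm across, 6 thick. Black round grip, 28 mm across, 6 to 56 mm above origin. Orange band 60 to 76 mm below origin, hidden in the tube when home. If let go it slides back.
- catch (a joint): Catch lever angle (rad). 0: steel nose over the pusher's flange; 1.1 (stop): tail right down, nose up; it is clear of the flange from 0.9. Starts at 0 to 0.12. Friction keeps it where it is left; about 4 N on the tail moves it. Pivot line parallel to feed_tube x, through y 46, z 11 mm in feed_tube's frame. Nose 28 mm long; raised, it reaches 40 mm above the mouth.
- catch_tail (a point): Middle of the top face of the lever's orange tail, where to press: a paddle 34 mm wide (along feed_tube x), 26 mm long, 40 mm out from the pivot. At joint 0 it slopes 0.55 rad up outwards (this point at y 78, z 35 mm in feed_tube's frame), at 1.1 it slopes 0.55 rad down (point at y 82, z -7 mm). Pressing it along feed_tube -z raises the nose.
- bowl: Bystander: loose steel bowl, 150 mm across, 70 mm high; origin at the centre of its underside.
- jar: Bystander: loose amber jar with a red cap, 64 mm across, 100 mm high; origin at the centre of its underside.
- carrot: Bystander: loose whole carrot, 156 mm long, 30 mm thick, lying on the white cutting board; origin under its middle.

How it is judged (in metres and radians):
On the way, in this order (a step that is already met when the one before it is completed fails the run):
1. the catch lever is pressed over, its nose clear (at least 0.9 rad), while the pusher is still home (less than 8 mm up) (value of joint catch above 0.9 rad and z of pusher in the frame of feed_tube below 0.008 m), for 0.1 s.
2. the pusher, gripped, is drawn up the tube to the band (z of pusher in the frame of feed_tube between 0.07 and 0.09 m and contact force between the fingers and pusher above 1 N), for 0.2 s.
At the end, for the whole second after the job is handed in: The pusher is held still in the gripper (slower than 20 mm/s, finger force above 1 N), its flange 70 to 90 mm up the tube from home, its shaft still in the bore (axis within 0.08 rad and 8 mm of the tube's), and the catch lever's nose is still up (above 0.85 rad) (all of step 2 and angle between the z axis of pusher and the z axis of feed_tube, either way round below 0.08 rad and x of pusher in the frame of feed_tube between -0.008 and 0.008 m and y of pusher in the frame of feed_tube between -0.008 and 0.008 m and linear speed of pusher below 0.02 m/s and value of joint catch above 0.85 rad); the arm keeps its last pose, push and grip.
It fails at once if the pusher is pulled (almost) right out of the tube: more than 110 mm up (z of pusher in the frame of feed_tube above 0.11 m).
It fails at once if the pusher is forced against the tube with more than 60 N (contact force between pusher and feed_tube above 60 N).
It fails at once if a bystander (bowl, jar or carrot) is shifted more than 30 mm (distance of any of bowl, jar, carrot from where it was at the start of the episode above 0.03 m).
It also fails if it takes over 51 s, if anything falls off the work surface, if the arm or the gripper's body presses on something with over 40 N, if the wrist force passes 120 N, or if a joint passes its speed limit or range.

## Working session

There is one attempt and no reset: what is moved stays moved. The work goes in short steps, Python scripts to look and compute and a shell command to move; the robot and the scene stay as the last step left them, time stands still between calls to the robot, and variables do not carry over. Pictures are saved under pics/ and viewed, about 8 in all and at most 12, crops included, and the job is handed in when it is done.

```bash
ls; mkdir -p pics; python3 - <<'E'
from rig import readout, viewer, r
import cv2
s=readout.read_state();print(s)
for n in("scene","top"):
    c=viewer.read_camera(n);cv2.imwrite(f"pics/{n}0.png",c["img"])
    print(n,{k:v for k,v in c.items() if k!="img"})
c=viewer.read_camera("wrist");print({k:v for k,v in c.items() if k!="img"})
E
```

```text
pics
{'time_s': 0.0, 'joint_pos': array([-8.97908343e-01,  3.59387571e-01,  1.10685642e-02, -3.42220855e-04,
       -1.22406953e+00, -2.88118280e-01]), 'dq': array([ 0.00053383, -0.00023116, -0.00156926, -0.00079987, -0.00023525,
        0.0002672 ]), 'tau': array([ 1.65613937e-04, -5.82705331e+01,  2.93054688e+01,  6.99694991e+00,
        6.84364364e-03, -2.40360650e-04]), 'tcp_pos': array([ 253.17872546, -625.23345751,  239.62786018]), 'tcp_rot': array([ 0.69390972, -0.13460676,  0.69422837,  0.1357103 ]), 'wrist_force': array([ 0.95935137, -0.82606609,  0.59945888]), 'ft_torque': array([-0.00701958, -0.00353231, -0.02769125]), 'width': 87.67705527116924}
scene {'fx': 384.0508580970344, 'fy': 384.0508580970344, 'cx': 280.29793922344845, 'cy': 210.24843853848947, 'xyz': array([1376.97767712,  211.63479087, 1002.43358118]), 'orientation': array([0.56258258, 0.23925458, 0.29759853, 0.73327566])}
top {'fx': 428.34045903429666, 'fy': 428.34045903429666, 'cx': 277.5521285138568, 'cy': 215.1951246444804, 'xyz': array([4.06571210e+02, 5.73957031e-01, 1.18774907e+03]), 'orientation': array([-0.69520213, -0.05581493,  0.05338107,  0.71465317])}
{'fx': 325.19226210127806, 'fy': 325.19226210127806, 'cx': 278.5736238437258, 'cy': 211.62256668002595, 'mount': array([[-1.65642557e-04,  2.55623007e-01, -9.66776526e-01,
        -1.44070334e+02],
       [ 9.99999791e-01, -5.61517614e-04, -3.19804355e-04,
         2.04014383e-01],
       [-6.24611399e-04, -9.66776377e-01, -2.55622860e-01,
        -6.81256200e+01],
       [ 0.00000000e+00,  0.00000000e+00,  0.00000000e+00,
         1.00000000e+00]])}
```

View pics/scene0.png

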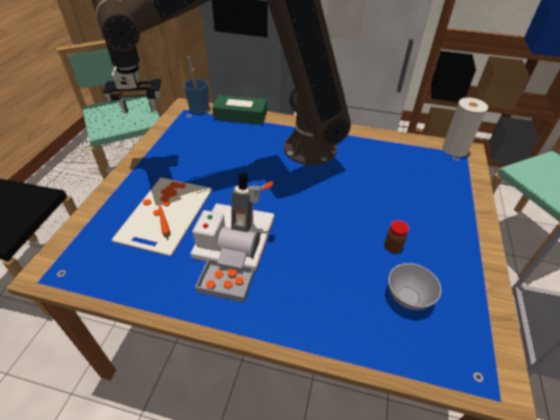

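View pics/top0.png

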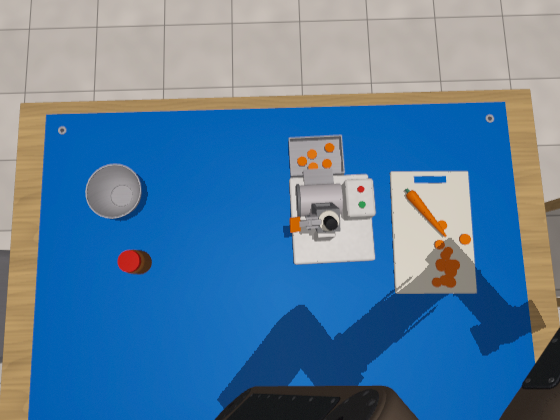

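The scene view shows the pusher grip at about (243,182) and the orange tail at (266,185). In the top view the grip is at (330,223) and the tail at (295,225). The bystanders are well clear of the slicer. I'll enlarge both.

```bash
python3 - <<'E'
import cv2,numpy as np
a=cv2.imread("pics/scene0.png")[165:265,190:280];b=cv2.imread("pics/top0.png")[170:270,280:380]
f=lambda i:cv2.resize(i,None,fx=4*1.0,fy=4,interpolation=cv2.INTER_CUBIC)
cv2.imwrite("pics/c0.png",np.hstack([f(a),f(b)]))
E
```

```text
(no output)
```

View pics/c0.png

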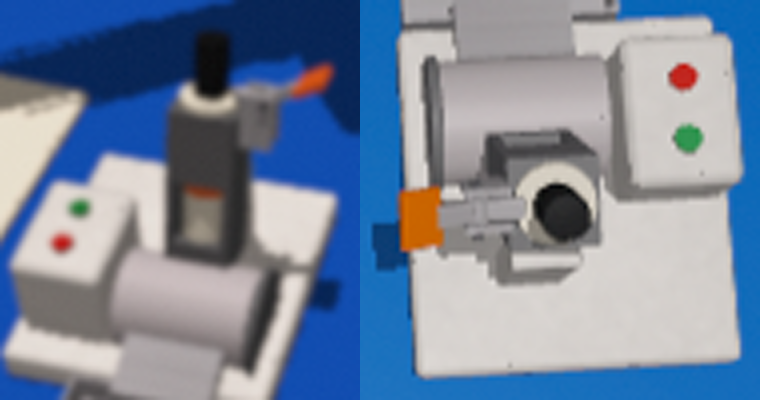

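```bash
cat > h.py <<'E'
import numpy as np
from scipy.spatial.transform import Rotation as R
from scipy.optimize import least_squares
q=lambda o:R.from_quat(np.roll(o,-1))
def tube(p): return np.array([p[0],p[1],200.]), R.from_euler('z',p[2])*R.from_euler('y',-0.30)
def W(p,v): o,T=tube(p); return o+T.apply(v)
def proj(c,P):
    d=q(c["orientation"]).inv().apply(P-c["xyz"]); return np.array([c["cx"]+c["fx"]*d[0]/-d[2],c["cy"]-c["fy"]*d[1]/-d[2]])
def wproj(s,c,P):
    t=q(s["tcp_rot"]).inv().apply(P-s["tcp_pos"]); M=c["mount"]; d=M[:3,:3].T@(t-M[:3,3])
    a=np.array([d[0],-d[1]]);n=np.linalg.norm(a); return np.array([c["cx"],c["cy"]])+c["fx"]*np.arctan2(n,-d[2])*a/n
E
python3 - <<'E'
from h import *
from rig import viewer
T=viewer.read_camera("top");S=viewer.read_camera("scene")
tp=lambda u,v:np.array([280+(u-360)/4,170+v/4]); sc=lambda u,v:np.array([190+u/4,165+v/4])
obs=[(T,(0,0,56),tp(567,219)),(T,(0,0,6),tp(557,203)),(T,(0,78,35),tp(420,220)),(S,(0,0,56),sc(213,36)),(S,(0,78,35),sc(314,80)),(S,(0,0,6),sc(209,94))]
f=lambda p:np.concatenate([proj(c,W(p,np.array(v,float)))-m for c,v,m in obs])
r=least_squares(f,[400,-130,0]);print(r.x,r.fun.reshape(-1,2).round(2))
E
```

```text
[ 5.44999476e+02 -1.14816881e+02  2.10559302e-02] [[-0.72 -0.37]
 [-1.08  0.05]
 [ 0.12 -0.48]
 [-0.44 -0.88]
 [-1.32 -1.36]
 [-0.04 -0.5 ]]
```

```bash
cat >> h.py <<'E'
P0=[545.,-114.8,0.021]
def goal(p,sgn):
    # tool x = -tube z, tool y = sgn*tube x
    o,T=tube(p); M=np.array([[0,sgn,0],[0,0,-sgn],[-1,0,0]],float)  # columns x,y,z tool in tube
    return T*R.from_matrix(M)
def go(s,p,v,sgn,tip=14):
    "v: tube-frame point wanted for point 'tip' ahead of TCP; prints turn (5deg) and then shift in target-tool axes (25mm)"
    G=goal(p,sgn); rot=(q(s["tcp_rot"]).inv()*G).as_rotvec(degrees=True)/5
    tgt=W(p,np.array(v,float))-G.apply([tip,0,0])
    print("turn",rot.round(2),"shift/25",(G.inv().apply(tgt-s["tcp_pos"])/25).round(2),"tgt",tgt.round(1))
    o,T=tube(p); print("tcp in tube",T.inv().apply(s["tcp_pos"]-o).round(1),"F",T.inv().apply(s["wrist_force"]).round(1),"t",s["time_s"],"w",round(s["width"],1))
E
python3 - <<'E'
from h import *
from rig import readout
s=readout.read_state()
print(q(s["tcp_rot"]).as_matrix().round(2))
for g in(1,-1): go(s,P0,(0,84,75),g)
E
```

```text
[[-0.   -0.38  0.93]
 [ 0.    0.93  0.38]
 [-1.    0.   -0.  ]]
turn [21.98 -3.33  2.28] shift/25 [  1.55  11.08 -23.54] tgt [516.9 -31.4 285. ]
tcp in tube [-277.  -504.4  127.7] F [-0.  -0.   0.4] t 0.25 w 87.7
turn [-13.72  -2.07  -3.02] shift/25 [  1.55 -11.08  23.54] tgt [516.9 -31.4 285. ]
tcp in tube [-277.  -504.4  127.7] F [-0.  -0.   0.4] t 0.25 w 87.7
```

```bash
R='{"offset":[0,0,0],"dr":[-0.98,-0.148,-0.216],"claw":0}'; python3 -m crank '[{"offset":[0,0,0],"dr":[-0.98,-0.148,-0.216],"claw":0},{"offset":[0,0,0],"dr":[-0.98,-0.148,-0.216],"claw":0},{"offset":[0,0,0],"dr":[-0.98,-0.148,-0.216],"claw":0},{"offset":[0,0,0],"dr":[-0.98,-0.148,-0.216],"claw":0},{"offset":[0,0,0],"dr":[-0.98,-0.148,-0.216],"claw":0},{"offset":[0,0,0],"dr":[-0.98,-0.148,-0.216],"claw":0},{"offset":[0,0,0],"dr":[-0.98,-0.148,-0.216],"claw":0},{"offset":[0,0,0],"dr":[-0.98,-0.148,-0.216],"claw":0},{"offset":[0,0,0],"dr":[-0.98,-0.148,-0.216],"claw":0},{"offset":[0,0,0],"dr":[-0.98,-0.148,-0.216],"claw":0},{"offset":[0,0,0],"dr":[-0.98,-0.148,-0.216],"claw":0},{"offset":[0,0,0],"dr":[-0.98,-0.148,-0.216],"claw":0},{"offset":[0,0,0],"dr":[-0.98,-0.148,-0.216],"claw":0},{"offset":[0,0,0],"dr":[-0.98,-0.148,-0.216],"claw":0},{"offset":[0,0,0],"dr":[0,0,0],"claw":0},{"offset":[0,0,0],"dr":[0,0,0],"claw":0}]'
python3 -c "
from h import *
from rig import readout
s=readout.read_state();print(s['joint_pos']);go(s,P0,(0,84,75),-1)"
```

```text
time_s: 1.58
tcp_pos: [252.9, -625.9, 240.4]
tcp_rot: [-0.566, 0.573, -0.415, -0.424]
wrist_force: [0.1, -0.3, -0.5]
width: 0.2
[-1.05400041  0.31742159  0.03328327 -0.2878157  -1.15505628  1.17071949]
turn [-0.04 -0.01  0.  ] shift/25 [  1.56 -11.09  23.55] tgt [516.9 -31.4 285. ]
tcp in tube [-277.3 -504.9  128. ] F [-0.1 -0.3 -0.5] t 1.5833 w 0.2
```

```bash
python3 -m crank '[{"offset":[0,-0.8,0.5],"dr":[0,0,0],"claw":0},{"offset":[0,-0.8,0.8],"dr":[0,0,0],"claw":0},{"offset":[0,-0.8,1],"dr":[0,0,0],"claw":0},{"offset":[0,-0.8,1],"dr":[0,0,0],"claw":0},{"offset":[0,-0.8,1],"dr":[0,0,0],"claw":0},{"offset":[0,-0.8,1],"dr":[0,0,0],"claw":0},{"offset":[0,-0.8,1],"dr":[0,0,0],"claw":0},{"offset":[0,-0.8,1],"dr":[0,0,0],"claw":0},{"offset":[0,-0.8,1],"dr":[0,0,0],"claw":0},{"offset":[0,-0.8,1],"dr":[0,0,0],"claw":0},{"offset":[0,-0.8,1],"dr":[0,0,0],"claw":0},{"offset":[0,-0.8,1],"dr":[0,0,0],"claw":0},{"offset":[0,-0.8,1],"dr":[0,0,0],"claw":0},{"offset":[0,-0.7,1],"dr":[0,0,0],"claw":0},{"offset":[0,0,1],"dr":[0,0,0],"claw":0},{"offset":[0,0,1],"dr":[0,0,0],"claw":0},{"offset":[0,0,1],"dr":[0,0,0],"claw":0},{"offset":[0,0,0.7],"dr":[0,0,0],"claw":0},{"offset":[0,0,0.5],"dr":[0,0,0],"claw":0},{"offset":[0,0,0],"dr":[0,0,0],"claw":0}]'
python3 -c "
from h import *
from rig import readout,viewer
import cv2
s=readout.read_state();print(s['joint_pos'].round(2));go(s,P0,(0,84,75),-1)
c=viewer.read_camera('wrist');cv2.imwrite('pics/w1.png',c['img'])
for v in ((0,0,56),(0,0,6),(0,78,35),(0,46,11)): print(v,wproj(s,c,W(P0,np.array(v,float))).round(1))"
```

```text
time_s: 3.25
tcp_pos: [509.1, -180.6, 322.9]
tcp_rot: [-0.565, 0.574, -0.413, -0.425]
wrist_force: [-0.6, -0.0, -0.5]
width: 0.5
[ 0.02 -0.08 -0.36  0.   -0.99 -0.  ]
turn [-0.   -0.    0.02] shift/25 [1.58 0.03 5.96] tgt [516.9 -31.4 285. ]
tcp in tube [  0.7 -65.  128.5] F [-0.7 -0.  -0.3] t 3.25 w 0.5
(0, 0, 56) [280.  306.9]
(0, 0, 6) [279.9 278.3]
(0, 78, 35) [279.8 364. ]
(0, 46, 11) [279.8 322.9]
```

View pics/w1.png

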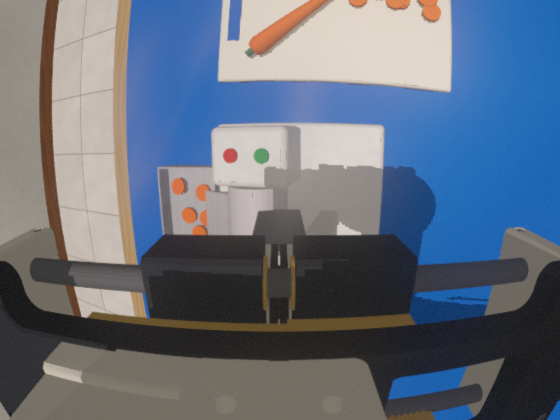

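The wrist view shows the base's far edge level from (213,127) to (383,125), so the yaw fit agrees. The fingers hide the pusher itself. The last rows fell short in tool z, so I'll move on over the tail.

```bash
python3 -m crank '[{"offset":[0,0,0.6],"dr":[0,0,0],"claw":0},{"offset":[0,0,0.6],"dr":[0,0,0],"claw":0},{"offset":[0,0,0.6],"dr":[0,0,0],"claw":0},{"offset":[0,0,0.6],"dr":[0,0,0],"claw":0},{"offset":[0,0,0.6],"dr":[0,0,0],"claw":0},{"offset":[0,0,0.6],"dr":[0,0,0],"claw":0},{"offset":[0,0,0.6],"dr":[0,0,0],"claw":0},{"offset":[0,0,0.6],"dr":[0,0,0],"claw":0},{"offset":[0,0,0.6],"dr":[0,0,0],"claw":0},{"offset":[0,0,0.56],"dr":[0,0,0],"claw":0},{"offset":[0.5,0,0],"dr":[0,0,0],"claw":0},{"offset":[0.5,0,0],"dr":[0,0,0],"claw":0},{"offset":[0.5,0,0],"dr":[0,0,0],"claw":0},{"offset":[0,0,0],"dr":[0,0,0],"claw":0},{"offset":[0,0,0],"dr":[0,0,0],"claw":0}]'
python3 -c "
from h import *
from rig import readout,viewer
import cv2
s=readout.read_state();print(s['joint_pos'].round(2));go(s,P0,(0,84,75),-1)
c=viewer.read_camera('wrist')['img'];d=viewer.read_camera('scene')['img'][145:245,210:310]
cv2.imwrite('pics/w2.png',np.hstack([c[:400,130:530],cv2.resize(d,None,fx=4,fy=4,interpolation=cv2.INTER_CUBIC)]))
s2=viewer.read_camera('wrist')
for v in ((0,0,56),(0,78,35),(0,46,11)): print(v,wproj(s,s2,W(P0,np.array(v,float))).round(1))"
```

```text
time_s: 4.55
tcp_pos: [517.2, -34.1, 286.1]
tcp_rot: [-0.565, 0.573, -0.415, -0.425]
wrist_force: [0.6, -0.0, 0.0]
width: 0.6
[ 0.39 -0.12 -0.53  0.14 -0.88 -0.45]
turn [-0.02 -0.02 -0.  ] shift/25 [0.04 0.02 0.11] tgt [516.9 -31.4 285. ]
tcp in tube [ 0.5 81.3 90. ] F [ 0.6 -0.  -0.1] t 4.55 w 0.6
(0, 0, 56) [279.8 103.7]
(0, 78, 35) [279.7 230.2]
(0, 46, 11) [279.6 175.3]
```

View pics/w2.png

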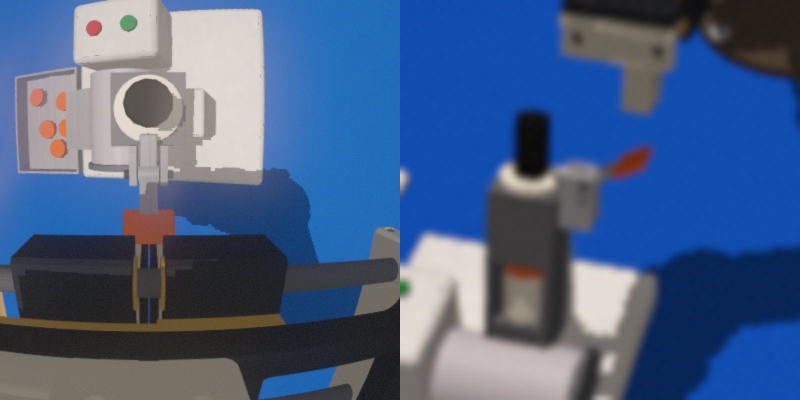

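The wrist view has the grip at (279,102) and the tail at (279,227) in full-frame pixels. My model predicted (280,104) and (280,230), so it is good to about 1–2 mm. Next I press.

```bash
python3 -m crank '[{"offset":[0.4,0,0],"dr":[0,0,0],"claw":0},{"offset":[0.4,0,0.05],"dr":[0,0,0],"claw":0},{"offset":[0.3,0,0],"dr":[0,0,0],"claw":0},{"offset":[0.2,0,0],"dr":[0,0,0],"claw":0},{"offset":[0.2,0,0],"dr":[0,0,0],"claw":0},{"offset":[0.2,0,0],"dr":[0,0,0],"claw":0},{"offset":[0.2,0,0],"dr":[0,0,0],"claw":0},{"offset":[0.2,0,0],"dr":[0,0,0],"claw":0},{"offset":[0.2,0,0],"dr":[0,0,0],"claw":0},{"offset":[0.2,0,0],"dr":[0,0,0],"claw":0},{"offset":[0.2,0,0],"dr":[0,0,0],"claw":0},{"offset":[0,0,0],"dr":[0,0,0],"claw":0}]'
python3 -c "
from h import *
from rig import readout
s=readout.read_state();go(s,P0,(0,83,-4),-1)"
```

```text
time_s: 5.7
tcp_pos: [537.8, -31.7, 221.5]
tcp_rot: [-0.565, 0.574, -0.413, -0.425]
wrist_force: [0.8, 1.2, 0.7]
width: 0.6
turn [ 0.   -0.01  0.01] shift/25 [ 0.49  0.04 -0.01] tgt [540.3 -31.9 209.6]
tcp in tube [ 1.1 83.2 22.2] F [1.  1.2 0.4] t 5.7 w 0.6
```

```bash
python3 -m crank '[{"offset":[0.12,0,0],"dr":[0,0,0],"claw":0},{"offset":[0.12,0,0],"dr":[0,0,0],"claw":0},{"offset":[0.12,0,0],"dr":[0,0,0],"claw":0}]'
python3 -m crank '[{"offset":[0.08,0,0],"dr":[0,0,0],"claw":0},{"offset":[0.06,0,0],"dr":[0,0,0],"claw":0}]'
python3 -c "
from h import *
from rig import readout,viewer
import cv2
s=readout.read_state();go(s,P0,(0,83,-4),-1)
c=viewer.read_camera('wrist')['img'];d=viewer.read_camera('scene')['img'][145:245,210:310]
cv2.imwrite('pics/w3.png',np.hstack([c[:400,130:530],cv2.resize(d,None,fx=4,fy=4,interpolation=cv2.INTER_CUBIC)]))"
```

```text
time_s: 5.95
tcp_pos: [540.0, -32.3, 213.7]
tcp_rot: [-0.565, 0.574, -0.414, -0.425]
wrist_force: [-0.3, -1.0, 5.4]
width: 0.3
time_s: 6.12
tcp_pos: [541.0, -32.4, 210.5]
tcp_rot: [-0.564, 0.574, -0.414, -0.425]
wrist_force: [-8.2, -1.0, 15.2]
width: 0.6
turn [ 0.   -0.02  0.01] shift/25 [0.03 0.04 0.02] tgt [540.3 -31.9 209.6]
tcp in tube [ 0.9 82.5 10.7] F [-3.4 -0.8 16.9] t 6.1167 w 0.6
```

View pics/w3.png

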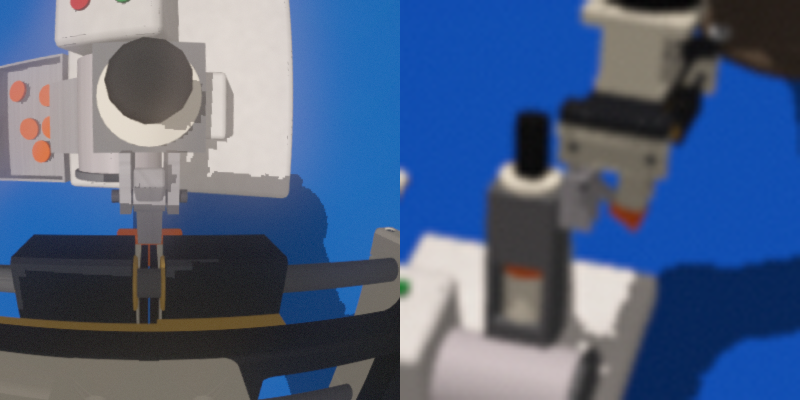

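The force rose from 5 to 17 N within 3 mm, the tail is bent down under the fingertips at (628,215), and the nose is off the flange. The lever is at its stop, so I'll hold briefly, retreat and move over the grip.

```bash
python3 -m crank '[{"offset":[0.03,0,0],"dr":[0,0,0],"claw":0},{"offset":[0,0,0],"dr":[0,0,0],"claw":0},{"offset":[-0.5,0,0],"dr":[0,0,0],"claw":0},{"offset":[-0.8,0,0],"dr":[0,0,0],"claw":0},{"offset":[-0.8,0,0],"dr":[0,0,0],"claw":0},{"offset":[-0.8,0,0],"dr":[0,0,0],"claw":0},{"offset":[-0.5,0,0],"dr":[0,0,0],"claw":60},{"offset":[0,0,-0.5],"dr":[0,0,0],"claw":60},{"offset":[0,0,-0.5],"dr":[0,0,0],"claw":60},{"offset":[0,0,-0.5],"dr":[0,0,0],"claw":60},{"offset":[0,0,-0.5],"dr":[0,0,0],"claw":60},{"offset":[0,0,-0.5],"dr":[0,0,0],"claw":60},{"offset":[0,0,-0.5],"dr":[0,0,0],"claw":60},{"offset":[0,0,-0.3],"dr":[0,0,0],"claw":60},{"offset":[0,0,0],"dr":[0,0,0],"claw":60},{"offset":[0,0,0],"dr":[0,0,0],"claw":60}]'
python3 -c "
from h import *
from rig import readout,viewer
import cv2
s=readout.read_state();go(s,P0,(0,0,35),-1,tip=-5)
w=viewer.read_camera('wrist');c=w['img'];d=viewer.read_camera('scene')['img'][145:245,210:310]
for v in ((0,0,56),(14,0,56),(-14,0,56),(0,-14,56),(0,14,56)): print(v,wproj(s,w,W(P0,np.array(v,float))).round(1))
cv2.imwrite('pics/w4.png',np.hstack([c[:400,80:480],cv2.resize(d,None,fx=4,fy=4,interpolation=cv2.INTER_CUBIC)]))"
```

```text
time_s: 7.55
tcp_pos: [517.3, -115.2, 290.1]
tcp_rot: [-0.565, 0.573, -0.414, -0.425]
wrist_force: [0.5, 0.2, -0.1]
width: 58.2
turn [-0.02 -0.02 -0.  ] shift/25 [ 2.57  0.01 -0.01] tgt [ 536.1 -115.   228.7]
tcp in tube [ 0.1  0.2 94.3] F [ 0.4  0.1 -0.2] t 7.55 w 58.2
(0, 0, 56) [279.2 243.7]
(14, 0, 56) [255.8 243.6]
(-14, 0, 56) [302.6 243.6]
(0, -14, 56) [279.2 221.2]
(0, 14, 56) [279.2 265. ]
```

View pics/w4.png

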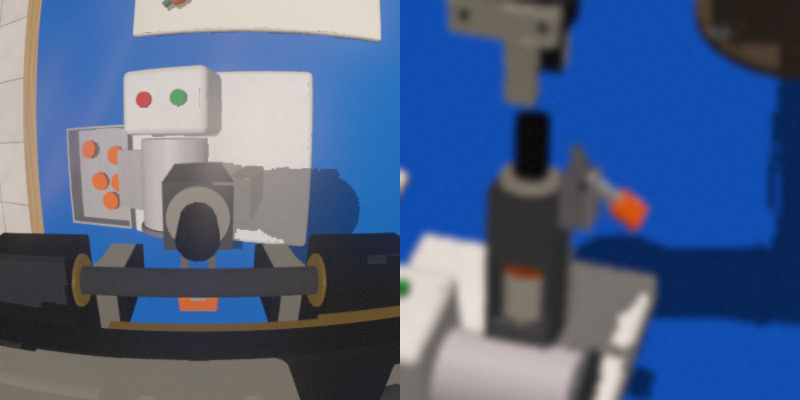

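The nose is up and the tail is down, at (628,210) in the scene crop. The wrist view puts the grip about 1 mm in +x and 1.5 mm in -y from the model, so I'll correct for that, descend and close.

```bash
python3 -m crank '[{"offset":[0.3,-0.03,-0.05],"dr":[0,0,0],"claw":60},{"offset":[0.4,0,0],"dr":[0,0,0],"claw":60},{"offset":[0.4,0,0],"dr":[0,0,0],"claw":60},{"offset":[0.4,0,0],"dr":[0,0,0],"claw":60},{"offset":[0.4,0,0],"dr":[0,0,0],"claw":60},{"offset":[0.4,0,0],"dr":[0,0,0],"claw":60},{"offset":[0.27,0,0],"dr":[0,0,0],"claw":60},{"offset":[0,0,0],"dr":[0,0,0],"claw":60}]' 
python3 -m crank '[{"offset":[0,0,0],"dr":[0,0,0],"claw":40},{"offset":[0,0,0],"dr":[0,0,0],"claw":33},{"offset":[0,0,0],"dr":[0,0,0],"claw":30},{"offset":[0,0,0],"dr":[0,0,0],"claw":27},{"offset":[0,0,0],"dr":[0,0,0],"claw":22},{"offset":[0,0,0],"dr":[0,0,0],"claw":15},{"offset":[0,0,0],"dr":[0,0,0],"claw":15}]' 18
python3 -c "
from h import *
from rig import readout
s=readout.read_state();go(s,P0,(0,0,35),-1,tip=-5)"
```

```text
time_s: 8.32
tcp_pos: [537.0, -115.7, 227.2]
tcp_rot: [-0.564, 0.573, -0.415, -0.426]
wrist_force: [-0.4, -1.1, 0.6]
width: 60.1
time_s: 8.9
tcp_pos: [537.4, -115.6, 229.8]
tcp_rot: [-0.565, 0.574, -0.414, -0.425]
wrist_force: [-1.9, 0.5, 2.5]
width: 27.8
turn [ 0.   -0.01  0.01] shift/25 [0.03 0.06 0.03] tgt [ 536.1 -115.   228.7]
tcp in tube [ 1.5 -0.7 30.8] F [-1.   0.6  2.9] t 8.9 w 27.8
```

Gripped at 27.8 mm wide with negligible side force. I'll draw it up 20 mm and check.

```bash
python3 -m crank '[{"offset":[-0.1,0,0],"dr":[0,0,0],"claw":15},{"offset":[-0.15,0,0],"dr":[0,0,0],"claw":15},{"offset":[-0.15,0,0],"dr":[0,0,0],"claw":15},{"offset":[-0.2,0,0],"dr":[0,0,0],"claw":15},{"offset":[-0.2,0,0],"dr":[0,0,0],"claw":15},{"offset":[0,0,0],"dr":[0,0,0],"claw":15}]' 22
python3 -c "
from h import *
from rig import readout
s=readout.read_state();go(s,P0,(0,0,115),-1,tip=-5)"
```

```text
time_s: 9.4
tcp_pos: [531.6, -115.8, 249.9]
tcp_rot: [-0.565, 0.574, -0.413, -0.425]
wrist_force: [-0.3, -0.4, -2.2]
width: 27.8
turn [ 0.   -0.01  0.03] shift/25 [-2.33  0.08  0.03] tgt [ 512.5 -115.5  305.1]
tcp in tube [ 1.9 -0.7 51.6] F [-1.  -0.3 -2. ] t 9.4 w 27.8
```

```bash
python3 -m crank '[{"offset":[-0.2,0,0],"dr":[0,0,0],"claw":15},{"offset":[-0.2,0,0],"dr":[0,0,0],"claw":15},{"offset":[-0.2,0,0],"dr":[0,0,0],"claw":15},{"offset":[-0.2,0,0],"dr":[0,0,0],"claw":15},{"offset":[-0.2,0,0],"dr":[0,0,0],"claw":15},{"offset":[-0.2,0,0],"dr":[0,0,0],"claw":15},{"offset":[-0.2,0,0],"dr":[0,0,0],"claw":15},{"offset":[-0.2,0,0],"dr":[0,0,0],"claw":15},{"offset":[-0.2,0,0],"dr":[0,0,0],"claw":15},{"offset":[-0.2,0,0],"dr":[0,0,0],"claw":15},{"offset":[-0.2,0,0],"dr":[0,0,0],"claw":15},{"offset":[-0.12,0,0],"dr":[0,0,0],"claw":15},{"offset":[-0.05,0,0],"dr":[0,0,0],"claw":15},{"offset":[0,0,0],"dr":[0,0,0],"claw":15},{"offset":[0,0,0],"dr":[0,0,0],"claw":15}]'
python3 -c "
from h import *
from rig import readout,viewer
import cv2
s=readout.read_state();go(s,P0,(0,0,115),-1,tip=-5)
c=viewer.read_camera('wrist')['img'];w=viewer.read_camera('scene');d=w['img'][145:245,210:310]
for z in (0,4,80,20): print(z,((proj(w,W(P0,np.array((0,0,float(z)))))-[210,145])*4).round())
cv2.imwrite('pics/w5.png',np.hstack([c[:400,80:480],cv2.resize(d,None,fx=4,fy=4,interpolation=cv2.INTER_CUBIC)]))"
```

```text
time_s: 10.65
tcp_pos: [513.9, -116.0, 305.0]
tcp_rot: [-0.565, 0.574, -0.414, -0.425]
wrist_force: [0.1, 0.2, -2.7]
width: 27.8
turn [-0.   -0.01  0.01] shift/25 [-0.02  0.05  0.02] tgt [ 512.5 -115.5  305.1]
tcp in tube [  1.3  -0.6 109.5] F [-0.7  0.2 -2.6] t 10.65 w 27.8
0 [129. 179.]
4 [129. 174.]
80 [132.  83.]
20 [130. 156.]
```

View pics/w5.png

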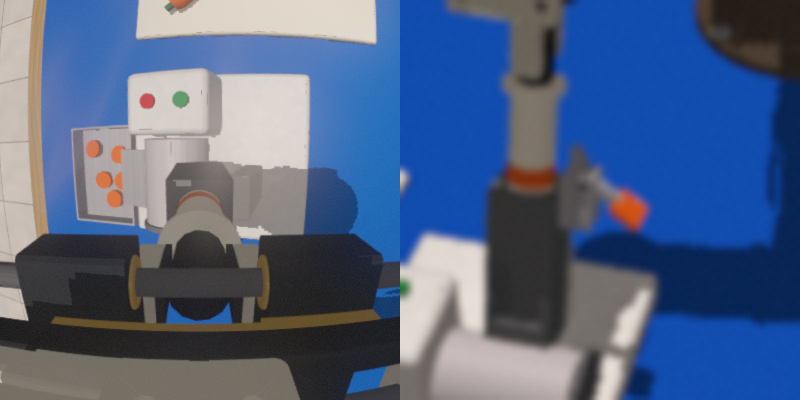

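The orange band at (530,178) stands just clear of the mouth. The flange has risen 78.7 mm by the TCP, the nose is up and the side forces are under 1 N. I'm handing in.

```bash
python3 -c "
from rig import readout,r
print(r.finish_job());s=readout.read_state();print(s['time_s'],s['tcp_pos'],s['wrist_force'],s['width'])"
```

```text
the job is handed in; nothing more can be done
None
the job is handed in; nothing more can be done
```

The job is handed in, and as far as I could check it met every condition; the hand-in reports no verdict. I pressed the catch tail down to its stop, gripped the pusher and drew it up along the leaning tube. It is held there with the orange band just out of the mouth.

- **Catch:** I stopped pressing at about 17 N, after the force rose sharply within 3 mm. Pictures afterwards showed the nose up and the tail down, both before and after the draw. I did not measure the lever angle directly.
- **Pusher:** the tool (TCP) rose 78.7 mm from where it gripped (window 70–90 mm). Sideways force stayed at about 1 N or less, and the fingers read 27.8 mm on the 28 mm grip throughout, so there was no sign of slipping.
- **Bystanders and time:** the arm never went near the bowl, jar or carrot. The job took about 10.7 s of the 51 s allowed.
- **Mismatches:**
  - The model built from the camera images differed from the wrist view by 1–2 mm. I corrected for that before gripping.
  - One early transit fell about 150 mm short because of the joint speed limits, and I made it up with slower rows.
  - The state could not be read after hand-in, so the last figures are from just before it.

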